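# Set the length stop of a core cutter and feed the core

### The job

Get the core cutter ready for the next size: slide the length stop along its rail until its pointer stands at the middle of the red tab, then press the red lock lever down fully so that the stop is clamped there. Then push the cardboard core along the trough, under the raised knife and without lifting it out, until its end rests against the stop; the stop must still be on the red tab and locked. Leave the thread cone, the cut core and the blue tray where they are.

Things in the scene. Friction and masses are not known exactly. Their poses are not given: they have to be found in the camera images.
- cutter: Bench cutter for cardboard cores, fixed on the table: grey-green base 265 (x) by 620 (y) mm, 12 mm thick. Origin: on the table, in the knife plane, 20 mm on the robot's side (-x) of the trough's centre line. Its y axis runs along trough and rail: the core waits on the +y side of the knife, the length stop is on the -y side. It is turned up to 0.2 rad.
- knife_line (a point): Where the knife plane crosses the core's axis, 54 mm up. The steel V trough (45 degree sides, edges 49 mm high and 54 mm apart) runs along the cutter's y from 310 mm to -280 mm of here. The raised knife head, tilted back on the far side at y = -35 to 35 mm, is up to 260 mm high and everywhere 55 mm or more beyond (+x of) the core's axis.
- stop (a joint): Place of the length stop (grey carriage, 95 mm in x, 80 mm in y) on its rail: 0 m at the end away from the knife, 0.16 m nearest the knife; it grows as the stop moves to the cutter's +y. Unlocked it slides with about 5 N of friction and stays where it is left. The rail's top is 52 mm above the table, the carriage's flat top 68 mm.
- stop_pointer (a point): Tip of the small green pointer (4 mm wide; this is the middle of its width) on the stop's robot side, over the white scale, 54 mm above the table. It lies in the plane of the stop's face.
- stop_grip (a point): Centre of the black thumb grip on the stop: 24 by 24 mm, from 68 to 110 mm above the table, sides square to the cutter's axes. Both of its y sides are free to push on; it is 45 mm behind (-y of) the pointer. The lock lever is 58 mm to its -x side.
- red_mark (a point): End of the red tab next to the pointer's path, on its top face (52 mm above the table), at the middle of its width. The tab is 10 mm wide along the rail, 20 mm long across it; it and two others (blue, yellow), in any order along the rail, are clipped on the scale and fixed. The stop is set when pointer and red_mark have the same place along the cutter's y axis.
- lock_lever (a joint): Angle of the cam lock lever on the stop: 0 = released, standing 32 degrees up and pointing to the cutter's -y; 0.56 rad = level, locked (end stop at 0.59). It stays where it is left. About 3 N on its pad turns it, rising to about 5 N at the end, where the cam presses a brake shoe on the rail. Locked, the stop holds against about 15 N along the rail.
- lever_pad (a point): Middle of the top face of the lever's red pad, 22 mm wide, 42 mm long. Released it is up to 130 mm above the table and 90 mm behind (-y of) the pointer; locked 94 mm and 105 mm. The pivot, parallel to the cutter's x, is 86 mm above the table, 35 mm behind the pointer. Press straight down where the pad's middle stands when released; near its free end it catches the finger and drags the stop.
- stop_face (a point): Centre of the stop's steel face plate, a 40 mm square standing on its corner in the trough and facing the knife (+y), 54 mm above the table, on the core's axis.
- core_center (a point): Centre of the cardboard core, a tube 45 mm in outer diameter, wall 5 mm, 200 mm long, about 0.1 kg, lying loose in the trough: its axis is 54 mm above the table, its top 76 mm. Its y axis is its length. It slides with about 1 N.
- core_front (a point): Centre of the core's open end nearest the knife, on its axis; this end goes against the stop.
- core_back (a point): Centre of the core's other open end, the one to push, 200 mm from core_front.
- core: The same core: origin at its centre, y axis along its length.
- thread_cone: Dark red cone of thread, 76 mm across, 138 mm high, standing beyond the cutter; origin at the middle of its underside. Leave it alone.
- cut_core: A finished piece of core, 45 mm across, 80 mm high, standing on the cutter's base plate, on the robot's side of the waiting core; origin at the middle of its underside. Leave it alone.
- clip_tray: Blue tray with a few clips, 90 by 140 mm, 35 mm high, beyond the knife head; origin at the middle of its underside. Leave it alone.
Not all that is in view belongs to the job. Of the things that look like the core, the largest one is meant.

How it is judged:
By the outcome, as a careful person would: the job done as asked, in the order asked, and still so for the second after the job is handed in, with the robot touching nothing.
It also fails if it takes over 67 s, if anything falls off the work surface, if the arm or the gripper's body presses on something with over 40 N, if the wrist force passes 120 N, or if a joint passes its speed limit or range.

### The arm

A 7-joint arm with a two-finger parallel gripper is mounted at the origin on the work surface. World frame = base frame: x ahead of the robot, y to its left, z up, the work surface at z = 0. Lengths are in m, angles in degrees, forces in N, time in s.
With the tool pointing down it reaches from about 0.425 to 0.925 m from the base axis. Payload 6.8 kg.
Tool frame: the origin (TCP) lies on the mounting face of the last link; the fingertips stand 182 mm ahead of it and the grasp point (between the pads) lies 163 mm ahead of it; y points along the fingers, x is the direction in which the jaws open and shut, and the axes are right-handed (so a half turn about y gives the same grasp; the last joint's range is limited). The gripper opens to 88 mm and grips with 3 to 60 N. Pads are 20 mm wide; open, the fingers measure 115 mm over their backs; the gripper's body (75 mm by 178 mm) begins 61 mm behind the grasp point.
Start: joints at [-77.412, 27.33, 1.283, 89.118, -0.659, 63.558, -4.761], TCP at [0.217, 0.639, 0.405] pointing down, gripper open.
Joint ranges: [-169.35, 169.35], [-19.33, 120.38], [-80.79, 83.38], [13.8, 139.57], [-78.32, 258.32], [9.67, 109.79], [-169.56, 169.56]. Speed limits (degrees/s): [136.94, 136.94, 180, 180, 180, 180, 180].

### API

Orientations are given as a 3x3 rotation matrix whose columns are the frame's x, y, z axes.
In Python, from plant import sense, imaging, job gives the robot as it stands. The module is installed in compiled form; this text tells all that it offers.
- The arm moves only by the tool play_rows, never from a script. Its argument "deltas" is a list of rows, each a list of 5 numbers: the shift along the tool's x, y, z in mm, then the turn about the tool's y in degrees, then the finger opening in mm, from 0 to 87.8. A call has 1 to 10 rows; each row is the pose to reach, as a shift and turn from the pose commanded when the call began, along the tool's axes at that moment; what a row does not reach only later rows make up. A row lasts 1/12 s, in which the tool goes at most 41.7 mm and 7.16 degrees, less where a joint would pass 70% of its speed; a pose out of reach is approached as far as the arm can. A call with a gripper value outside its range is refused whole. The fingers move at their own pace and stop on an object; "grip_force" is the grip in N (left out, the last holds). Time passes only in rows, so rows that repeat a pose let the fingers close. It gives the time, the measured TCP pose, the force and the opening at its end, in the units of the state.
- sense(): the state, without advancing time (a new reading comes with each control period).
- imaging.snapshot(name): name is "side" or "top"; returns the picture (420x560x3 uint8, red, green, blue); there is no depth.
- imaging.calibration(name): a dict with "K" (3x3 intrinsics, pixels), "origin" and "attitude" of the camera in the world. Camera axes: x right, y down, z forward; pixel columns grow to the right and rows downward; lengths in m; the calibration is good to about 2 mm. A picture is of the moment at which its call begins. calibration takes no time and is no camera call.
- job.finish_job(): hands the job in, once; it reports no verdict.
The state is a dict: "clock": time; "q": joint angles; "qd": joint speeds; "joint_torque": joint torques, N m; "tcp_pos": TCP position; "eef_rot": TCP orientation; "force": force on the tool from outside, world axes, zero at the start; "moment": the same for the moment, N m; "grip_width": opening from 0.0 (shut) to 1.0 (fully open).
Only numpy, scipy, OpenCV 4.12 (cv2) and the standard library are available. Lean on these libraries where they do the work, as an engineer would, in place of code of your own. Each camera call takes 0.05 s, during which the arm holds its last target. There are 200 camera calls.

## Working session

There is one attempt and no reset: what is moved stays moved. The work goes in short steps, Python scripts to look and compute and a tool call to move; the robot and the scene stay as the last step left them, time stands still between calls to the robot, and variables do not carry over. Pictures are saved under pics/ and viewed, about 8 in all and at most 12, crops included, and the job is handed in when it is done.

Besides the shell and the picture viewer there is one more tool, called after "Request:" as name(argument=value, ...) on one line, values as JSON. play_rows: Moves the arm, as the interface text tells. Its arguments: {"type":"object","properties":{"deltas":{"type":"array"},"grip_force":{"type":"number"}},"required":["deltas"]}

```bash
mkdir -p pics
cat > h.py <<'E'
import numpy as np, cv2
from plant import sense, imaging, job
def snap(n,f,crop=None,s=1):
    im=imaging.snapshot(n)[:,:,::-1].copy(); cv2.imwrite('pics/raw_'+f,im)
    if crop: x0,y0,x1,y1=crop; im=im[y0:y1,x0:x1]
    cv2.imwrite('pics/'+f,cv2.resize(im,None,fx=s,fy=s,interpolation=cv2.INTER_CUBIC))
def ray(n,u,v):
    c=imaging.calibration(n); R=np.array(c['attitude']); d=R@np.linalg.inv(c['K'])@[u,v,1]; return np.array(c['origin']),d
def at(n,u,v,z):
    o,d=ray(n,u,v); return o+d*(z-o[2])/d[2]
def proj(n,p):
    c=imaging.calibration(n); q=np.array(c['K'])@(np.array(c['attitude']).T@(np.array(p)-c['origin'])); return q[:2]/q[2]
E
python3 - <<'E'
from h import *
snap('top','t0.png',None,1.4); snap('side','s0.png',None,1.4)
for n in('top','side'): print(imaging.calibration(n))
s=sense();print(s['clock'],s['tcp_pos'],s['eef_rot'],s['force'],s['grip_width'])
E
```

```text
{'K': array([[445.51214106,   0.        , 281.68404617],
       [  0.        , 445.51214106, 215.16097565],
       [  0.        ,   0.        ,   1.        ]]), 'origin': array([0.31507275, 0.04148037, 1.20082669]), 'attitude': array([[-0.01366496, -0.98231544,  0.18673414],
       [-0.99979043,  0.01057601, -0.0175282 ],
       [ 0.01524332, -0.18693453, -0.9822541 ]])}
{'K': array([[381.83533003,   0.        , 277.57140345],
       [  0.        , 381.83533003, 207.83673857],
       [  0.        ,   0.        ,   1.        ]]), 'origin': array([ 0.18547373, -0.55537235,  0.60808271]), 'attitude': array([[ 0.84033703, -0.32636233,  0.43280633],
       [-0.54198011, -0.49179606,  0.68146474],
       [-0.00955198, -0.80723248, -0.59015633]])}
0.1 [0.21724205 0.63884523 0.40378436] [[ 3.21945693e-01 -3.87196427e-04 -9.46758058e-01]
 [ 9.46756722e-01 -1.59759450e-03  3.21945892e-01]
 [-1.63719177e-03 -9.99998649e-01 -1.47757849e-04]] [0.50486572 0.37009356 0.34120843] 1.0003876607257156
```

View pics/t0.png

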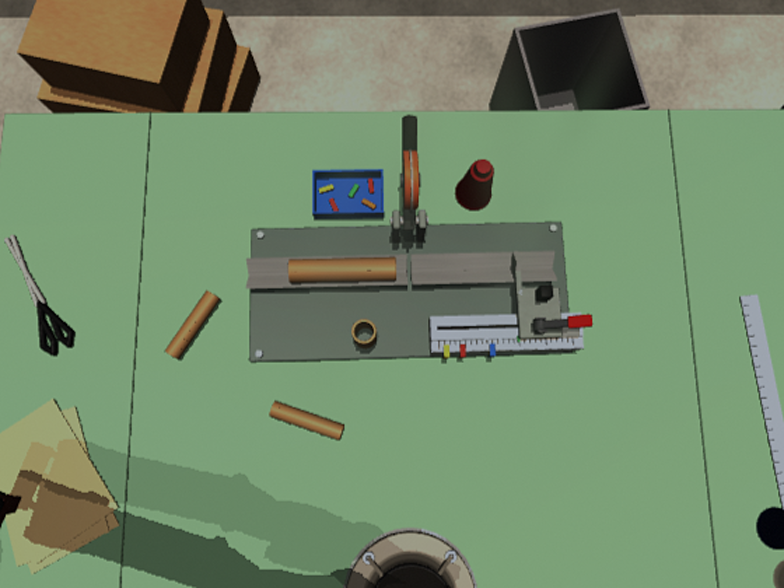

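View pics/s0.png

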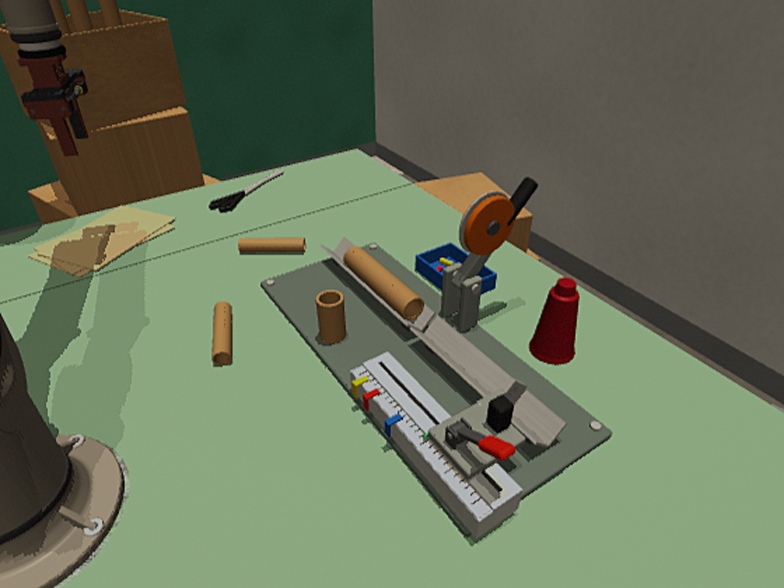

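Pieces that look like the core, in 1.4x top pixels: trough tube (342,270), loose tubes (192,325) and (307,420), and the standing cut piece (364,332). The trough tube is the largest (about 108 px long, and thickest) and lies in the trough, so it's the one meant. The stop grip is at (544,293), the lever pad at (580,321), and the tabs are yellow (447,350), red (463,350) and blue (492,350). I'll enlarge next.

Run:
```python
from h import *
im=cv2.imread('pics/raw_t0.png'); b=cv2.resize(im[150:270,170:430],None,fx=3,fy=3,interpolation=cv2.INTER_CUBIC); cv2.imwrite('pics/t0c.png',b)
im=cv2.imread('pics/raw_s0.png'); b=cv2.resize(im[240:390,235:395],None,fx=4,fy=4,interpolation=cv2.INTER_CUBIC)[:600]; cv2.imwrite('pics/s0c.png',b)
```

```text
(no output)
```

View pics/t0c.png

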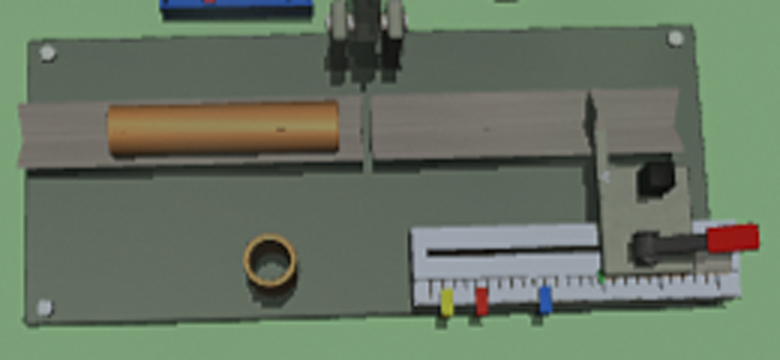

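View pics/s0c.png

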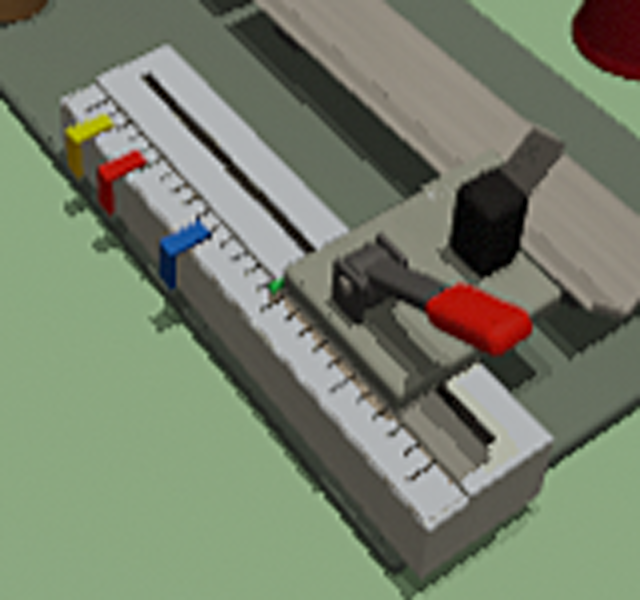

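Run:
```python
from h import *
T=lambda U,V,z:at('top',(U+.5)/3-.5+170,(V+.5)/3-.5+150,z)
S=lambda U,V,z:at('side',(U+.5)/4-.5+235,(V+.5)/4-.5+240,z)
P=dict(
 baseFL=T(29,41,.012),baseFR=T(692,27,.012),baseNL=T(27,325,.012),
 trFL=T(20,104,.049),trFR=T(678,88,.049),trNL=T(20,167,.049),trNR=T(682,150,.049),
 railL=T(411,229,.052),coreB=T(109,129,.076),coreF=T(338,126,.076),
 ptr=T(601,278,.054),red=T(482,289,.052),blue=T(545,289,.052),yel=T(447,291,.052),grip=T(660,167,.11),pad=T(733,238,.13),knife=T(367,125,.049),
 cut=T(270,262,.092))
for k in P: print(k,P[k].round(4))
for a,b in(('baseFL','baseFR'),('trFL','trFR'),('trNL','trNR')):
  d=P[a]-P[b]; print(a,np.degrees(np.arctan2(-d[0],d[1])), np.linalg.norm(d))
th=np.mean([np.arctan2(-(P[a]-P[b])[0],(P[a]-P[b])[1]) for a,b in(('baseFL','baseFR'),('trFL','trFR'),('trNL','trNR'))])
ex=np.array([np.cos(th),np.sin(th),0]);ey=np.array([-np.sin(th),np.cos(th),0])
for k in P: print(k,'c:',(P[k]@ex*1000).round(1),(P[k]@ey*1000).round(1))
for n,p in dict(ptr=S(278,287,.054),red=S(143,158,.052),blue=S(207,230,.052)).items(): print('side',n,p.round(4),(p@ex*1000).round(1),(p@ey*1000).round(1))
print(np.degrees(th))
```

```text
baseFL [0.6902 0.3016 0.012 ]
baseFR [ 0.6983 -0.3137  0.012 ]
baseNL [0.4281 0.2957 0.012 ]
trFL [0.6204 0.2998 0.049 ]
trFR [ 0.6295 -0.2864  0.049 ]
trNL [0.5634 0.298  0.049 ]
trNR [ 0.5727 -0.2865  0.049 ]
railL [ 0.5039 -0.044   0.052 ]
coreB [0.5903 0.2165 0.076 ]
coreF [0.591  0.0189 0.076 ]
ptr [ 0.4588 -0.2075  0.054 ]
red [ 0.4506 -0.1042  0.052 ]
blue [ 0.45   -0.1588  0.052 ]
yel [ 0.4493 -0.0738  0.052 ]
grip [ 0.5447 -0.2497  0.11  ]
pad [ 0.4807 -0.3005  0.13  ]
knife [ 0.5983 -0.0074  0.049 ]
cut [0.4707 0.0777 0.092 ]
baseFL 0.7555543835911083 0.6153133095441753
trFL 0.8900567758643315 0.5862272689396087
trNL 0.9138911264542852 0.5845522731498949
baseFL c: 694.6 291.3
baseFR c: 693.5 -324.0
baseNL c: 432.5 289.3
trFL c: 624.8 290.5
trFR c: 625.2 -295.7
trNL c: 567.7 289.6
trNR c: 568.4 -294.9
railL c: 503.2 -51.5
coreB c: 593.4 207.7
coreF c: 591.2 10.1
ptr c: 455.6 -214.3
red c: 449.0 -110.9
blue c: 447.6 -165.5
yel c: 448.1 -80.5
grip c: 540.9 -257.8
pad c: 476.2 -307.7
knife c: 598.1 -16.3
cut c: 471.8 70.7
side ptr [ 0.4611 -0.2061  0.054 ] 458.0 -212.9
side red [ 0.4528 -0.105   0.052 ] 451.2 -111.7
side blue [ 0.4537 -0.16    0.052 ] 451.3 -166.7
0.853167428636575
```

Request:
play_rows(deltas=[[-135,0,-345,-19.6,60],[-135,0,-345,-19.6,60],[-135,0,-345,-19.6,60],[-135,0,-345,-19.6,60],[-135,0,-345,-19.6,60],[-135,0,-345,-19.6,60],[-135,0,-345,-19.6,60],[-135,0,-345,-19.6,60],[-135,0,-345,-19.6,60],[-135,0,-345,-19.6,60]], grip_force=5)

```text
clock: 0.93
tcp_pos: [0.5073, 0.3923, 0.4044]
eef_rot: [[-0.002, 0.004, -1.0], [1.0, -0.005, -0.002], [-0.005, -1.0, -0.004]]
force: [0.4, -1.2, 0.1]
grip_width: 0.686
```

```bash
cat >> h.py <<'E'
def d(x,y,z,s=None):
    s=s or sense(); R=np.array(s['eef_rot']); v=np.array([x,y,z])-s['tcp_pos']; yaw=np.degrees(np.arctan2(R[1,0],R[0,0]))
    print('delta',(R.T@v*1000).round(1),'turn',round(yaw-90.85,2),'| tcp',np.round(s['tcp_pos'],4),'F',np.round(s['force'],1),'t',s['clock'],'w',round(s['grip_width']*87.8,1),'tilt',R[:,1].round(4),'rows',np.linalg.norm(v)/.0417)
E
python3 -c "
from h import *
d(.545,-.252,.405); print(sense()['q'])"
```

```text
delta [-644.4    2.5  -36.5] turn -0.74 | tcp [0.5073 0.3923 0.4044] F [ 0.4 -1.2  0.1] t 0.9333 w 60.2 tilt [ 0.0035 -0.0045 -1.    ] rows 15.477970619554176
[-45.77002552  24.14621866   3.25497859  94.21364981  -1.13875311
  61.70658676  47.85121644]
```

Request:
play_rows(deltas=[[-645,0,-36,-0.7,60],[-645,0,-36,-0.7,60],[-645,0,-36,-0.7,60],[-645,0,-36,-0.7,60],[-645,0,-36,-0.7,60],[-645,0,-36,-0.7,60],[-645,0,-36,-0.7,60],[-645,0,-36,-0.7,60],[-645,0,-36,-0.7,60],[-645,0,-36,-0.7,60]])

```text
clock: 1.77
tcp_pos: [0.5291, -0.0172, 0.4046]
eef_rot: [[-0.027, -0.0, -1.0], [1.0, 0.0, -0.027], [0.0, -1.0, 0.0]]
force: [0.3, -0.4, -0.3]
grip_width: 0.683
```

```bash
python3 -c "
from h import *
d(.545,-.252,.405); print(sense()['q'])"
```

```text
delta [-235.1   -0.4   -9.6] turn 0.69 | tcp [ 0.5291 -0.0172  0.4046] F [ 0.3 -0.4 -0.3] t 1.7667 w 60.0 tilt [-1.e-04  2.e-04 -1.e+00] rows 5.642933812795892
[-15.49434805  13.60410651  12.5274476  109.70803766  -3.49685147
  57.05577415  90.1319511 ]
```

Request:
play_rows(deltas=[[-235,0,-9,0,60],[-235,0,-9,0,60],[-235,0,-9,0,60],[-235,0,-9,0,60],[-235,0,-9,0,60],[-235,0,-9,0,60],[-235,100,-9,0,60],[-235,100,-9,0,60],[-235,100,-9,0,60],[-235,100,-9,0,60]])

```text
clock: 2.6
tcp_pos: [0.5431, -0.249, 0.2998]
eef_rot: [[-0.026, -0.009, -1.0], [1.0, 0.003, -0.027], [0.003, -1.0, 0.009]]
force: [-0.4, 0.4, 0.4]
grip_width: 0.685
```

Run:
```python
from h import *
d(.545,-.252,.255)
snap('side','s1.png',(250,240,400,390),4)
snap('top','t1.png',(330,170,450,260),5)
```

```text
delta [-3.2 44.8 -2.2] turn 0.67 | tcp [ 0.5431 -0.249   0.2998] F [-0.4  0.4  0.4] t 2.6 w 60.1 tilt [-0.0086  0.0029 -1.    ] rows 1.077913850202887
```

View pics/s1.png

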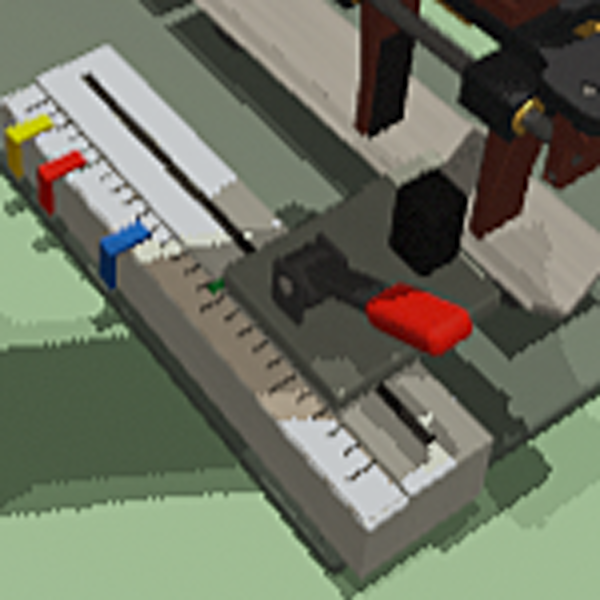

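Request:
play_rows(deltas=[[-2,20,-1,0.6,60],[-2,40,-1,0.6,60],[-2,44,-1,0.6,60],[-2,44,-1,0.6,60],[-2,44,-1,0.6,60]])

```text
clock: 3.12
tcp_pos: [0.5466, -0.2523, 0.2624]
eef_rot: [[-0.016, 0.002, -1.0], [1.0, -0.001, -0.016], [-0.001, -1.0, -0.002]]
force: [0.1, 0.4, 1.3]
grip_width: 0.677
```

Run:
```python
from h import *
d(.545,-.252,.255)
```

```text
delta [0.3 7.4 1.6] turn 0.08 | tcp [ 0.5466 -0.2523  0.2624] F [0.1 0.4 1.3] t 3.1167 w 59.5 tilt [ 2.1e-03 -7.0e-04 -1.0e+00] rows 0.18059756534160415
```

Request:
play_rows(deltas=[[0,4,1,0,40],[0,4,1,0,20],[0,4,1,0,15],[0,4,1,0,15],[0,4,1,0,15],[0,4,1,0,15],[0,4,1,0,15],[0,4,1,0,15]], grip_force=8)

```text
clock: 3.78
tcp_pos: [0.545, -0.2518, 0.2569]
eef_rot: [[-0.016, 0.0, -1.0], [1.0, 0.001, -0.016], [0.001, -1.0, -0.0]]
force: [-1.6, 2.3, 3.2]
grip_width: 0.27
```

Run:
```python
from h import *
d(.545,-.252,.255)
```

```text
delta [-0.2  1.9  0. ] turn 0.08 | tcp [ 0.545  -0.2518  0.2569] F [-1.6  2.3  3.2] t 3.7833 w 23.7 tilt [ 1.e-04  6.e-04 -1.e+00] rows 0.04517146370602071
```

Request:
play_rows(deltas=[[6,0,0,0,15],[18,0,0,0,15],[32,0,0,0,15],[46,0,0,0,15],[60,0,0,0,15],[74,0,0,0,15],[86,0,0,0,15],[94,0,0,0,15],[97,0,0,0,15],[97,0,0,0,15]])

```text
clock: 4.62
tcp_pos: [0.5435, -0.1548, 0.2568]
eef_rot: [[-0.016, 0.0, -1.0], [1.0, -0.0, -0.016], [-0.0, -1.0, -0.0]]
force: [-0.2, -0.0, 2.1]
grip_width: 0.272
```

Request:
play_rows(deltas=[[0,0,0,0,15],[0,0,0,0,15]])

```text
clock: 4.78
tcp_pos: [0.5435, -0.155, 0.2568]
eef_rot: [[-0.016, 0.0, -1.0], [1.0, 0.001, -0.016], [0.001, -1.0, -0.0]]
force: [0.1, -0.0, 4.5]
grip_width: 0.276
```

Run:
```python
from h import *
d(.545,-.252,.255)
snap('side','s2.png',(245,250,325,320),7.5)
cv2.imwrite('pics/t2_raw.png',imaging.snapshot('top')[:,:,::-1])
```

```text
delta [-97.    1.8   0.1] turn 0.07 | tcp [ 0.5435 -0.155   0.2568] F [ 0.1 -0.   4.5] t 4.7833 w 24.2 tilt [ 2.e-04  7.e-04 -1.e+00] rows 2.327551556752688
```

View pics/s2.png

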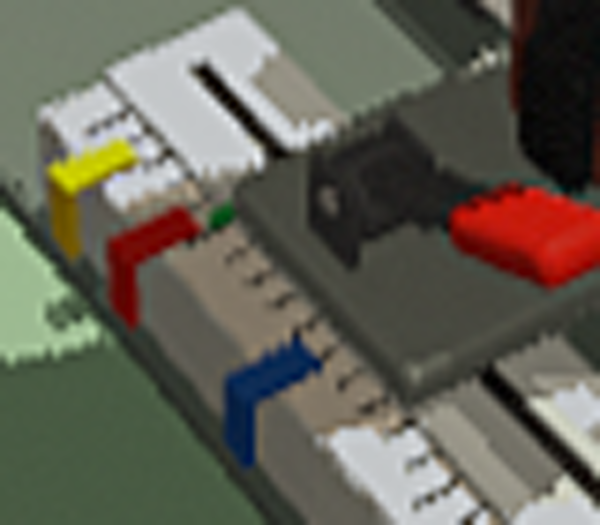

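Run:
```python
from h import *
th=np.radians(.853);ey=np.array([-np.sin(th),np.cos(th),0]);ex=np.array([np.cos(th),np.sin(th),0])
def cen(f,n,box,ch,z,lo):
    im=cv2.imread(f).astype(float);x0,y0,x1,y1=box;c=im[y0:y1,x0:x1]
    o=[k for k in(0,1,2) if k!=ch]; w=c[...,ch]-np.maximum(c[...,o[0]],c[...,o[1]]); m=np.where(w>lo,w,0)
    v,u=np.mgrid[y0:y1,x0:x1]; p=at(n,(u*m).sum()/m.sum(),(v*m).sum()/m.sum(),z)
    print(f,n,'n',(m>0).sum(),'uv',round((u*m).sum()/m.sum(),2),round((v*m).sum()/m.sum(),2),'c',(p@ex*1000).round(1),(p@ey*1000).round(2))
s='pics/raw_s2.png';t='pics/t2_raw.png'
cen(s,'side',(270,274,278,284),1,.054,15)
cen(s,'side',(258,277,273,284),2,.052,30)
cen(t,'top',(322,235,342,248),1,.054,10)
cen(t,'top',(322,240,342,256),2,.052,30)
im=cv2.imread(t)
a=im[228:263,305:375]; cv2.imwrite('pics/t2c.png',cv2.resize(a,None,fx=11,fy=11,interpolation=cv2.INTER_CUBIC))
S=lambda U,V,z:at('side',(U+.5)/7.5-.5+245,(V+.5)/7.5-.5+250,z)
for U,V,z in((222,215,.054),(190,221,.052),(150,235,.052),(182,210,.052),(198,232,.052),(110,241,.052),(132,262,.052)):
  p=S(U,V,z);print(U,V,(p@ex*1000).round(1),(p@ey*1000).round(1))
```

```text
pics/raw_s2.png side n 10 uv 274.15 278.27 c 457.5 -115.62
pics/raw_s2.png side n 54 uv 265.36 280.72 c 440.8 -109.77
pics/t2_raw.png top n 9 uv 332.93 242.73 c 457.2 -117.79
pics/t2_raw.png top n 39 uv 330.13 249.97 c 438.7 -109.84
222 215 457.6 -115.5
190 221 450.5 -111.0
150 235 439.2 -109.3
182 210 450.9 -106.5
198 232 450.2 -115.5
110 241 429.5 -105.2
132 262 430.4 -114.6
```

View pics/t2c.png

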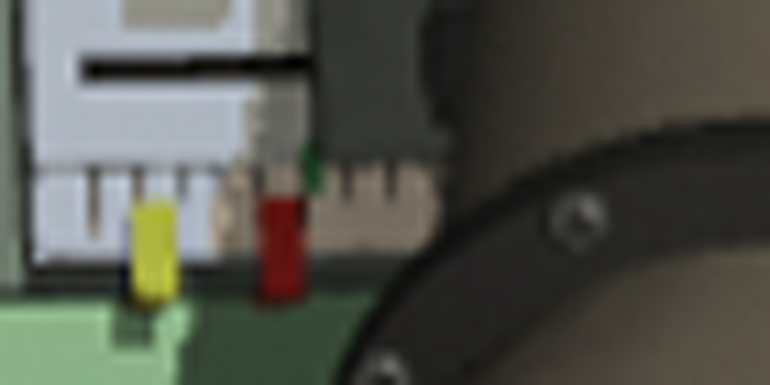

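Request:
play_rows(deltas=[[3,0,0,0,15],[5.5,0,0,0,15],[5.5,0,0,0,15],[5.5,0,0,0,15]])

```text
clock: 5.22
tcp_pos: [0.5434, -0.1503, 0.2568]
eef_rot: [[-0.015, 0.001, -1.0], [1.0, -0.001, -0.015], [-0.001, -1.0, -0.001]]
force: [0.7, -4.3, 4.0]
grip_width: 0.273
```

Run:
```python
from h import *
d(.545,-.252,.255)
th=np.radians(.853);ey=np.array([-np.sin(th),np.cos(th),0]);ex=np.array([np.cos(th),np.sin(th),0])
cs=[];ct=[]
ims=[imaging.snapshot('side')[:,:,::-1].astype(float) for _ in range(3)]; imt=[imaging.snapshot('top')[:,:,::-1].astype(float) for _ in range(3)]
S=np.mean(ims,0);T=np.mean(imt,0)
a=cv2.resize(S[268:292,252:284],None,fx=12,fy=12,interpolation=cv2.INTER_CUBIC);b=cv2.resize(T[234:260,316:348],None,fx=12,fy=12,interpolation=cv2.INTER_CUBIC)
h=max(a.shape[0],b.shape[0]);o=np.zeros((h,a.shape[1]+b.shape[1]+8,3));o[:a.shape[0],:a.shape[1]]=a;o[:b.shape[0],-b.shape[1]:]=b
cv2.imwrite('pics/c3.png',o)
# epipolar-free check: where would points along cutter-x line through given pixels project
for n,im,off in(('side',S,0),('top',T,0)):
    R=im[...,2]-np.maximum(im[...,0],im[...,1]);G=im[...,1]-np.maximum(im[...,0],im[...,2])
    for nm,W,(x0,y0,x1,y1),z in(('G',G,(268,270,282,284) if n=='side' else (328,236,338,247),.054),('R',R,(256,270,274,290) if n=='side' else (322,240,338,258),.052)):
        w=W[y0:y1,x0:x1]
        print(n,nm,x0,y0);print(w.clip(0).astype(int))
```

```text
delta [-1.017e+02  1.900e+00 -1.000e-01] turn 0.03 | tcp [ 0.5434 -0.1503  0.2568] F [ 0.7 -4.3  4. ] t 5.2167 w 23.9 tilt [ 7.e-04 -9.e-04 -1.e+00] rows 2.438679002640256
side G 268 270
[[ 1  0  0  0  0  0  0  0  0  0  0  0  1  1]
 [ 0  1  0  0  0  0  1  0  0  0  0  0  1  1]
 [ 0  1  0  0  0  0  0  0  0  0  0  0  2  1]
 [ 0  0  0  0  0  0  0  0  1  2  1  0  1  1]
 [ 0  0  0  0  0  0  0  0  0  1  1  0  0  0]
 [ 0  0  0  0  0 11 19  0  0  0  1  1  0  0]
 [ 0  0  0  3 23 44 44  0  0  0  1  1  2  0]
 [ 0  0  0 22 55 52 48  9  0  0  0  1  1  0]
 [ 0  0  0  8 48 29  0  0  0  0  0  0  0  1]
 [ 0  0  0  0  0  0  0  0  0  1  1  2  1  1]
 [ 0  0  0  0  0  0  0  0  0  0  2  1  0  1]
 [ 0  0  0  0  0  0  0  0  0  0  0  1  0  0]
 [ 0  0  0  0  0  0  0  0  0  0  0  0  1  0]
 [ 0  0  0  0  0  0  0  0  0  0  0  0  0  1]]
side R 256 270
[[  0   0   0   0   0   0   0   0   0   0   3   4   0   0   0   0   0   0]
 [  0   0   0   0   0   1   5   6   0   1   1   0   0   0   0   0   0   0]
 [  0   0   0   1   5  15  14   0   0   0   0   0   0   0   0   4   4   4]
 [  0   1   5  17   0   0   0   0   0   5 
[... 1962 characters left out ...]
2 30  7  8  8  7  9]
 [ 0  9  9  8  8  5 36 73 76 78 28  7  9  8  8  8]
 [ 0  8  9  9  8  5 36 70 74 76 37  8  8  8  9  8]
 [ 0  9 10  9  8  5 38 68 74 75 52 11  9  9  8  8]
 [ 0  7  7  7  6  4 36 68 74 75 50  8  5  7  7  6]
 [ 0  1  1  0  0  0 27 69 75 76 46  1  0  0  0  0]
 [ 0  0  0  0  0  0 16 69 75 77 44  1  0  0  0  0]
 [ 0  0  0  0  0  0 16 70 77 78 43  0  0  0  0  0]
 [ 0  0  0  0  0  0 22 64 68 70 36  0  0  0  0  0]
 [ 0  0  0  0  0  0 10 22 22 15  2  0  0  0  0  0]
 [ 0  0  0  0  0  0  0  0  0  0  0  0  0  0  0  0]
 [ 0  0  0  0  0  0  0  0  0  0  0  0  0  0  0  0]][ WARN:0@8.297] global loadsave.cpp:1063 imwrite_ Unsupported depth image for selected encoder is fallbacked to CV_8U.
```

View pics/c3.png

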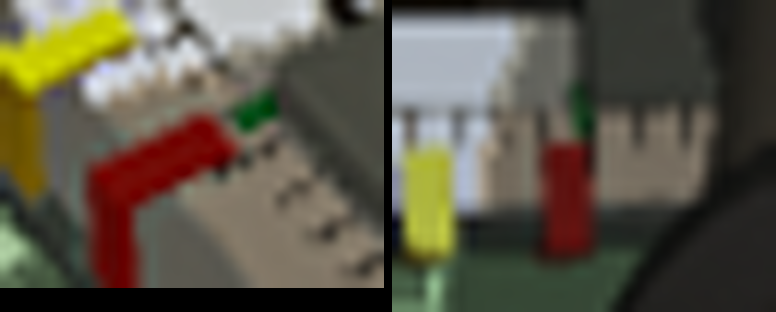

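Run:
```python
from h import *
th=np.radians(.853);ey=np.array([-np.sin(th),np.cos(th),0]);ex=np.array([np.cos(th),np.sin(th),0])
for n,u,v,z in(('side',264,281.65,.052),('side',268,279.57,.052),('side',272.85,277.0,.052),('side',272.85,276.79,.054),('side',272.85,276.79,.053),('top',330.07,246,.052),('top',330.1,250,.052),('top',331.35,243,.054),('top',331.35,243,.053)):
    p=at(n,u,v,z);print(n,u,v,z,(p@ex*1000).round(1),(p@ey*1000).round(2))
```

```text
side 264 281.65 0.052 437.3 -110.34
side 268 279.57 0.052 446.7 -110.11
side 272.85 277.0 0.052 458.3 -109.73
side 272.85 276.79 0.054 457.6 -110.87
side 272.85 276.79 0.053 458.1 -110.06
top 330.07 246 0.052 449.1 -110.19
top 330.1 250 0.052 438.7 -109.76
top 331.35 243 0.054 456.6 -113.65
top 331.35 243 0.053 456.7 -113.78
```

Run:
```python
from h import *
T=imaging.snapshot('top').astype(int);S=imaging.snapshot('side').astype(int)
for v in range(239,247): print(v,[tuple(T[v,u]) for u in range(328,336)])
print()
for v in range(273,281): print(v,[tuple(S[v,u]) for u in range(269,277)])
for u,v in((266,278.2),(266,283.0)): print(at('side',u,v,.052))
p=at('top',331.35,243,.054); print(proj('top',p),proj('top',p+[0.02,0,0]))
```

```text
239 [(np.int64(100), np.int64(100), np.int64(93)), (np.int64(101), np.int64(101), np.int64(93)), (np.int64(104), np.int64(104), np.int64(96)), (np.int64(66), np.int64(66), np.int64(61)), (np.int64(44), np.int64(46), np.int64(42)), (np.int64(51), np.int64(53), np.int64(47)), (np.int64(53), np.int64(56), np.int64(50)), (np.int64(54), np.int64(56), np.int64(51))]
240 [(np.int64(99), np.int64(100), np.int64(93)), (np.int64(101), np.int64(102), np.int64(95)), (np.int64(98), np.int64(102), np.int64(93)), (np.int64(56), np.int64(62), np.int64(54)), (np.int64(41), np.int64(43), np.int64(39)), (np.int64(52), np.int64(55), np.int64(49)), (np.int64(53), np.int64(55), np.int64(50)), (np.int64(53), np.int64(56), np.int64(50))]
241 [(np.int64(100), np.int64(100), np.int64(94)), (np.int64(102), np.int64(102), np.int64(96)), (np.int64(78), np.int64(88), np.int64(76)), (np.int64(30), np.int64(51), np.int64(32)), (np.int64(32), np.int64(38), np.int64(31)), (np.int64(48), np.int64(51), np.int64(46)), (np.int64(51), np.int64(53), np.int64(48)), (np.int64(51), np.int64(54), np.int64(49))]
242 [(np.int64(
[... 4129 characters left out ...]
nt64(121), np.int64(117), np.int64(96)), (np.int64(130), np.int64(122), np.int64(103)), (np.int64(100), np.int64(90), np.int64(80)), (np.int64(90), np.int64(85), np.int64(78)), (np.int64(88), np.int64(88), np.int64(79))]
280 [(np.int64(117), np.int64(8), np.int64(4)), (np.int64(113), np.int64(0), np.int64(0)), (np.int64(119), np.int64(44), np.int64(35)), (np.int64(99), np.int64(92), np.int64(79)), (np.int64(98), np.int64(90), np.int64(78)), (np.int64(63), np.int64(56), np.int64(49)), (np.int64(123), np.int64(112), np.int64(96)), (np.int64(114), np.int64(108), np.int64(96))]
[ 0.44686837 -0.09818461  0.052     ]
[ 0.44027895 -0.10897197  0.052     ]
[331.35 243.  ] [331.08502771 235.36190553]
```

Request:
play_rows(deltas=[[1.5,0,0,0,15],[1.5,0,0,0,15],[1.5,0,0,0,15],[1.5,0,0,0,15],[1.5,0,0,0,15]])

```text
clock: 6.03
tcp_pos: [0.5434, -0.1485, 0.2568]
eef_rot: [[-0.016, 0.001, -1.0], [1.0, -0.0, -0.016], [-0.0, -1.0, -0.001]]
force: [1.4, -4.9, 4.3]
grip_width: 0.275
```

Request:
play_rows(deltas=[[0,0,0,0,60],[0,0,0,0,60],[0,0,0,0,60],[0,0,0,0,60],[0,-40,0,0,60],[0,-80,0,0,60],[30,-110,-30,0,60],[70,-110,-60,0,60],[110,-110,-60,0,60],[140,-110,-60,0,60]])

```text
clock: 6.87
tcp_pos: [0.6023, -0.0064, 0.3675]
eef_rot: [[-0.015, 0.002, -1.0], [1.0, 0.0, -0.015], [0.0, -1.0, -0.002]]
force: [1.4, 0.6, -0.1]
grip_width: 0.685
```

Run:
```python
from h import *
d(.47,-.2,.3)
S=imaging.snapshot('side')[:,:,::-1];T=imaging.snapshot('top')[:,:,::-1]
cv2.imwrite('pics/raw_s4.png',S);cv2.imwrite('pics/raw_t4.png',T)
a=cv2.resize(S[265:295,250:282],None,fx=12,fy=12,interpolation=cv2.INTER_NEAREST);b=cv2.resize(T[234:264,316:348],None,fx=12,fy=12,interpolation=cv2.INTER_NEAREST)
cv2.imwrite('pics/c4.png',np.hstack([a,b]))
for v in range(239,251): print(v,[tuple(map(int,T[v,u,::-1])) for u in range(326,336)])
```

```text
delta [-191.6   67.1  135.3] turn 0.01 | tcp [ 0.6023 -0.0064  0.3675] F [ 1.4  0.6 -0.1] t 6.8667 w 60.1 tilt [ 2.4e-03  4.0e-04 -1.0e+00] rows 5.851691866634644
239 [(108, 97, 83), (106, 98, 82), (104, 93, 80), (102, 93, 79), (99, 91, 78), (96, 88, 75), (95, 86, 74), (92, 83, 71), (88, 80, 69), (86, 78, 67)]
240 [(108, 99, 84), (106, 97, 83), (104, 95, 80), (101, 93, 78), (100, 92, 78), (96, 88, 75), (95, 87, 74), (93, 84, 73), (89, 81, 69), (85, 78, 67)]
241 [(108, 98, 84), (106, 97, 83), (104, 95, 81), (102, 93, 79), (101, 92, 78), (97, 88, 75), (95, 86, 74), (93, 85, 73), (89, 81, 69), (86, 78, 67)]
242 [(108, 99, 84), (107, 96, 83), (104, 96, 81), (103, 93, 79), (100, 91, 78), (97, 88, 74), (95, 87, 74), (93, 85, 72), (89, 82, 69), (87, 80, 68)]
243 [(108, 99, 83), (107, 96, 83), (104, 95, 80), (103, 93, 79), (100, 91, 77), (97, 90, 76), (95, 88, 75), (93, 86, 72), (91, 83, 70), (88, 81, 68)]
244 [(109, 100, 84), (107, 97, 83), (105, 95, 81), (102, 93, 80), (100, 92, 78), (98, 90, 76), (95, 87, 74), (93, 85, 72), (92, 83, 70), (88, 81, 68)]
245 [(109, 99, 83), (109, 99, 85), (1
[... 170 characters left out ...]
94, 80), (101, 91, 78), (99, 90, 77), (97, 89, 75), (94, 86, 73), (92, 83, 71), (89, 82, 70)]
247 [(110, 100, 85), (108, 98, 83), (105, 96, 82), (104, 95, 81), (102, 93, 79), (100, 91, 77), (97, 89, 76), (93, 84, 72), (91, 83, 71), (89, 80, 69)]
248 [(110, 99, 85), (107, 98, 83), (106, 97, 82), (104, 94, 80), (101, 92, 78), (100, 92, 78), (96, 89, 75), (95, 86, 73), (92, 85, 72), (89, 81, 70)]
249 [(110, 101, 86), (107, 97, 83), (105, 97, 82), (104, 94, 80), (102, 93, 79), (101, 92, 78), (97, 89, 75), (95, 86, 74), (92, 84, 71), (89, 82, 70)]
250 [(110, 100, 86), (109, 99, 85), (107, 97, 83), (105, 95, 81), (102, 93, 79), (100, 92, 78), (96, 89, 75), (95, 87, 74), (92, 85, 71), (89, 82, 70)]
```

View pics/c4.png

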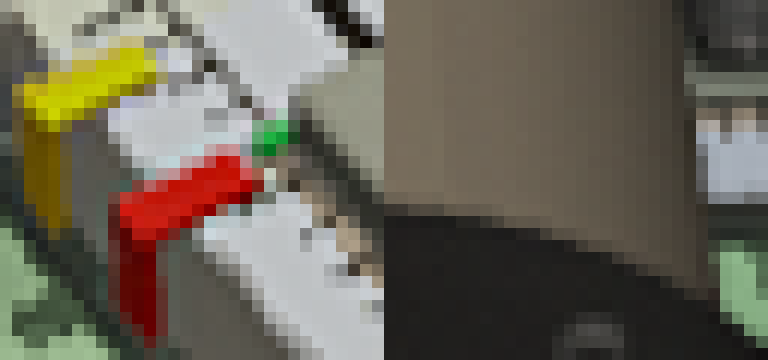

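Run:
```python
from h import *
d(.482,-.2885,.33)
th=np.radians(.853);ey=np.array([-np.sin(th),np.cos(th),0]);ex=np.array([np.cos(th),np.sin(th),0])
for f,n in(('raw_t0.png','top'),('raw_s0.png','side'),('raw_s4.png','side')):
    im=cv2.imread('pics/'+f).astype(float); W=im[...,2]-np.maximum(im[...,0],im[...,1]); 
    k,l,st,c=cv2.connectedComponentsWithStats((W>60).astype(np.uint8))
    for i in range(1,k):
        if st[i,4]>25:
            p=at(n,*c[i],.125); print(f,st[i],c[i].round(1),(p@ex*1000).round(1),(p@ey*1000).round(1))
```

```text
delta [-286.6   34.8  127.6] turn 0.78 | tcp [0.6014 0.0015 0.3661] F [ 0.1 -0.1 -0.6] t 6.9667 w 59.4 tilt [-0.001   0.0049 -1.    ] rows 7.569528063644257
raw_t0.png [289 108   4  12  36] [290.3 113.3] 785.8 -15.3
raw_t0.png [295 108   4  34  88] [296.6 125.4] 752.5 -30.3
raw_t0.png [336 114  16  15 127] [343.9 120.3] 763.8 -152.2
raw_t0.png [263 128   4  10  29] [264.4 132.3] 735.6 52.3
raw_t0.png [289 128   4  13  41] [290.8 133.6] 730.6 -14.6
raw_t0.png [406 225  17   9 137] [413.9 229. ] 477.0 -309.1
raw_t0.png [329 246   4   9  32] [330.3 250.2] 430.4 -100.9
raw_s0.png [332 139  32  27 157] [344.1 149.2] 837.3 116.3
raw_s0.png [398 198  14  11  84] [404.8 202. ] 780.3 -144.1
raw_s0.png [393 205  20  12 101] [402.8 211.7] 749.3 -166.0
raw_s0.png [379 217  33  43 293] [400.2 244.3] 665.9 -233.6
raw_s0.png [260 278  12  15  70] [263.8 283.2] 401.0 -171.8
raw_s0.png [341 311  27  18 297] [354.4 319.1] 476.7 -311.9
raw_s4.png [347 139  20  11  60] [355.4 142.6] 889.2 128.1
raw_s4.png [332 156   7  12  39] [334.6 160.9] 773.9 81.5
raw_s4.png [379 198  34  62 947] [401.3 232.3] 695.0 -210.5
raw_s4.png [302 272  23  14 203] [313.3 278.1] 477.1 -209.7
raw_s4.png [260 278  12  15  72] [263.9 283.1] 401.2 -171.8
```

Request:
play_rows(deltas=[[-290,0,128,0,30],[-290,0,128,0,30],[-290,0,128,0,10],[-290,0,128,0,0],[-290,0,128,0,0],[-290,0,128,0,0],[-290,0,128,0,0],[-290,0,128,0,0],[-290,0,128,0,0],[-290,0,128,0,0]])

```text
clock: 7.8
tcp_pos: [0.4764, -0.3015, 0.3664]
eef_rot: [[-0.012, -0.001, -1.0], [1.0, 0.0, -0.012], [0.0, -1.0, 0.001]]
force: [0.1, 0.9, -0.4]
grip_width: 0.006
```

Run:
```python
from h import *
d(.4805,-.1885,.30)
S=imaging.snapshot('side')[:,:,::-1];T=imaging.snapshot('top')[:,:,::-1]
cv2.imwrite('pics/raw_s5.png',S);cv2.imwrite('pics/raw_t5.png',T)
a=cv2.resize(S[265:295,250:282],None,fx=12,fy=12,interpolation=cv2.INTER_NEAREST);b=cv2.resize(T[234:264,316:348],None,fx=12,fy=12,interpolation=cv2.INTER_NEAREST)
cv2.imwrite('pics/c5.png',np.hstack([a,b]))
for v in range(239,251): print(v,*[tuple(map(int,T[v,u,::-1])) for u in range(326,336)])
print()
for v in range(273,285): print(v,*[tuple(map(int,S[v,u,::-1])) for u in range(264,277)])
```

```text
delta [112.9  66.4  -5.6] turn -0.15 | tcp [ 0.4764 -0.3015  0.3664] F [ 0.1  0.9 -0.4] t 7.8 w 0.5 tilt [-8.e-04  4.e-04 -1.e+00] rows 3.1432401729617987
239 (174, 183, 192) (174, 183, 193) (176, 184, 194) (180, 188, 200) (124, 125, 123) (61, 62, 56) (132, 137, 124) (143, 149, 134) (144, 150, 136) (144, 150, 135)
240 (174, 182, 193) (175, 183, 193) (176, 184, 194) (181, 188, 200) (111, 133, 115) (56, 64, 53) (134, 138, 126) (146, 151, 136) (146, 151, 136) (146, 151, 136)
241 (176, 184, 195) (177, 185, 195) (177, 184, 196) (183, 189, 203) (81, 149, 98) (36, 60, 36) (125, 128, 118) (139, 143, 130) (137, 143, 128) (136, 143, 128)
242 (160, 167, 176) (159, 166, 175) (156, 163, 172) (168, 170, 179) (77, 143, 89) (35, 78, 40) (82, 85, 75) (93, 95, 86) (91, 94, 84) (93, 96, 86)
243 (139, 145, 149) (142, 148, 154) (105, 108, 109) (146, 142, 143) (78, 146, 86) (64, 139, 73) (43, 58, 40) (101, 91, 80) (110, 100, 88) (109, 100, 87)
244 (173, 181, 191) (181, 190, 201) (115, 122, 128) (174, 181, 196) (103, 166, 118) (79, 174, 96) (75, 95, 78) (163, 157, 153) (174, 170, 163) (175, 171, 163)
245 (
[... 2615 characters left out ...]
05, 105, 91) (110, 118, 108) (187, 193, 195) (186, 190, 196) (161, 147, 127) (127, 116, 97)
282 (203, 33, 23) (206, 29, 15) (174, 10, 2) (141, 0, 0) (147, 102, 88) (138, 154, 158) (93, 103, 93) (185, 196, 198) (184, 190, 191) (202, 206, 209) (204, 209, 213) (199, 200, 201) (164, 150, 130)
283 (179, 17, 10) (150, 0, 0) (129, 65, 53) (178, 201, 206) (189, 199, 201) (192, 203, 206) (182, 189, 190) (202, 207, 210) (199, 203, 205) (197, 200, 203) (200, 203, 206) (207, 212, 216) (142, 138, 122)
284 (120, 39, 33) (79, 72, 66) (142, 146, 143) (209, 222, 226) (204, 212, 215) (200, 206, 208) (198, 202, 205) (197, 200, 203) (195, 199, 200) (196, 199, 201) (199, 202, 205) (131, 132, 132) (181, 185, 187)
```

View pics/c5.png

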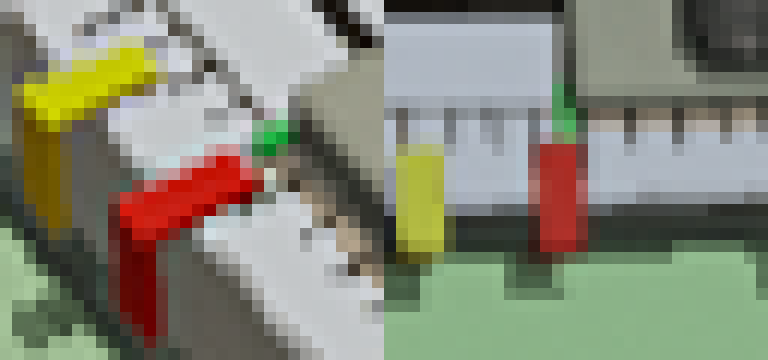

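Run:
```python
from h import *
th=np.radians(.853);ey=np.array([-np.sin(th),np.cos(th),0]);ex=np.array([np.cos(th),np.sin(th),0])
for n,u,v,z in(('side',266,280.1,.052),('side',268,279.1,.052),('side',272,275.9,.054),('side',272,276.2,.054),('top',330.05,249,.052),('top',330.53,243,.054)):
    p=at(n,u,v,z);print(n,u,v,z,(p@ex*1000).round(1),(p@ey*1000).round(2))
# forward check: predicted tab-centre line and pointer pixel for aligned state
for n,u,v in(('side',268,279.1),('top',330.05,249)):
    p=at(n,u,v,.052); 
    for dy in(0,-.001,-.002,-.003): q=p+ex*(.457-p@ex)+ey*dy; q[2]=.054; print(n,dy,proj(n,q).round(2))
```

```text
side 266 280.1 0.052 442.7 -109.09
side 268 279.1 0.052 447.3 -109.06
side 272 275.9 0.054 457.5 -107.92
side 272 276.2 0.054 457.1 -108.6
top 330.05 249 0.052 441.3 -109.76
top 330.53 243 0.054 456.6 -111.52
side 0 [272.1  276.36]
side -0.001 [272.38 276.66]
side -0.002 [272.66 276.97]
side -0.003 [272.93 277.28]
top 0 [329.85 242.87]
top -0.001 [330.23 242.86]
top -0.002 [330.62 242.85]
top -0.003 [331.   242.84]
```

Run:
```python
from h import *
d(.5434,-.147,.31)
```

```text
delta [150.6  56.4 -68. ] turn 0.15 | tcp [ 0.4781 -0.2988  0.3663] F [ 0.  -0.4  0.2] t 7.9 w 0.0 tilt [-4.0e-04  1.3e-03 -1.0e+00] rows 4.187325200572901
```

Request:
play_rows(deltas=[[151,0,-67,0,60],[151,0,-67,0,60],[151,0,-67,0,60],[151,0,-67,0,60],[151,20,-67,0,60],[151,56,-67,0,60],[151,56,-67,0,60],[151,56,-67,0,60],[151,56,-67,0,60]])

```text
clock: 8.65
tcp_pos: [0.5426, -0.1477, 0.3116]
eef_rot: [[-0.017, 0.0, -1.0], [1.0, 0.0, -0.017], [0.0, -1.0, -0.0]]
force: [0.5, 0.5, -0.2]
grip_width: 0.645
```

Run:
```python
from h import *
d(.5434,-.147,.257)
```

```text
delta [ 0.6 54.6 -0.8] turn 0.1 | tcp [ 0.5426 -0.1477  0.3116] F [ 0.5  0.5 -0.2] t 8.65 w 56.6 tilt [ 3.e-04  0.e+00 -1.e+00] rows 1.3094018528526632
```

Request:
play_rows(deltas=[[0.6,25,-1,0,60],[0.6,50,-1,0,60],[0.6,54,-1,0,60],[0.6,54,-1,0,60],[0.6,54,-1,0,40],[0.6,54,-1,0,30],[0.6,54,-1,0,15],[0.6,54,-1,0,15],[0.6,54,-1,0,15],[0.6,54,-1,0,15]], grip_force=12)

```text
clock: 9.48
tcp_pos: [0.5433, -0.1478, 0.2572]
eef_rot: [[-0.016, 0.001, -1.0], [1.0, -0.001, -0.016], [-0.001, -1.0, -0.001]]
force: [0.6, 3.6, 2.1]
grip_width: 0.275
```

Run:
```python
from h import *
d(.5434,-.147,.257)
```

```text
delta [ 0.8  0.2 -0.1] turn 0.06 | tcp [ 0.5433 -0.1478  0.2572] F [0.6 3.6 2.1] t 9.4833 w 24.1 tilt [ 9.e-04 -6.e-04 -1.e+00] rows 0.018710126990333423
```

Request:
play_rows(deltas=[[1.5,0,0,0,15],[2.5,0,0,0,15],[2.5,0,0,0,15],[2.5,0,0,0,15]])

```text
clock: 9.82
tcp_pos: [0.5433, -0.1457, 0.2572]
eef_rot: [[-0.015, 0.001, -1.0], [1.0, -0.001, -0.015], [-0.001, -1.0, -0.001]]
force: [-1.0, -5.5, 4.5]
grip_width: 0.273
```

Run:
```python
from h import *
d(.5434,-.1465,.257)
```

```text
delta [-0.8  0.2 -0.1] turn 0.02 | tcp [ 0.5433 -0.1457  0.2572] F [-1.  -5.5  4.5] t 9.8167 w 24.0 tilt [ 0.001  -0.0011 -1.    ] rows 0.01880174962391948
```

```bash
cat > m.py <<'E'
from h import *
th=np.radians(.853);ey=np.array([-np.sin(th),np.cos(th),0]);ex=np.array([np.cos(th),np.sin(th),0])
def meas(T=None):
    T=(imaging.snapshot('top')[:,:,::-1] if T is None else T).astype(float)
    G=(T[...,1]-(T[...,0]+T[...,2])/2).clip(0); R=(T[...,2]-(T[...,0]+T[...,1])/2).clip(0)
    for v in(243,244):
        w=G[v,327:335]; w=np.where(w>3,w,0); u=(w*np.arange(327,335)).sum()/w.sum(); yp=at('top',u,v,.054)@ey*1000
        print('ptr',v,u.round(2),yp.round(2),w.round())
    us=[]
    for v in range(246,251):
        w=R[v,326:335]; w=np.where(w>14,w,0); us.append((w*np.arange(326,335)).sum()/w.sum())
    print('red',np.round(us,2),(at('top',np.mean(us),248,.052)@ey*1000).round(2))
if __name__=='__main__':
    meas(cv2.imread('pics/t2_raw.png'));print();meas(cv2.imread('pics/raw_t5.png'));print();meas()
E
python3 m.py
```

```text
ptr 243 332.9 -117.67 [ 0.  0.  4.  0.  0. 10. 38. 18.]
ptr 244 333.02 -117.86 [ 0.  0.  0.  0.  0. 14. 33. 16.]
red [330.15 329.95 330.14 330.25 330.23] -110.13

ptr 243 330.69 -111.92 [ 0.  0.  0. 64. 70. 16.  0.  0.]
ptr 244 330.77 -112.01 [ 0.  0.  0. 56. 86. 18.  0.  0.]
red [330.09 330.03 330.04 330.1  330.1 ] -109.94

ptr 243 329.63 -109.18 [ 0.  0. 26. 30.  4.  0.  0.  0.]
ptr 244 329.68 -109.18 [ 0.  0. 27. 37.  5.  0.  0.  0.]
red [330.14 330.15 330.33 330.24 330.11] -110.26
```

Request:
play_rows(deltas=[[-1.5,0,0,0,15],[-1.5,0,0,0,15],[-1.5,0,0,0,15]])

```text
clock: 10.12
tcp_pos: [0.5434, -0.146, 0.2571]
eef_rot: [[-0.016, 0.0, -1.0], [1.0, 0.001, -0.016], [0.001, -1.0, -0.0]]
force: [-1.6, -0.4, 7.2]
grip_width: 0.273
```

```bash
python3 m.py | tail -3
python3 - <<'E'
from h import *
d(.5434,-.1468,.257)
E
```

```text
ptr 243 329.65 -109.23 [ 0.  0. 25. 29.  4.  0.  0.  0.]
ptr 244 329.66 -109.14 [ 0.  0. 28. 36.  4.  0.  0.  0.]
red [330.   329.97 330.15 330.23 330.23] -110.06
delta [-0.8  0.1 -0. ] turn 0.08 | tcp [ 0.5434 -0.146   0.2571] F [-2.  -1.1  7.3] t 10.1667 w 23.7 tilt [ 5.e-04  6.e-04 -1.e+00] rows 0.018486914567299347
```

Request:
play_rows(deltas=[[-2.2,0,0,0,15],[-2.2,0,0,0,15],[-2.2,0,0,0,15]])

```text
clock: 10.42
tcp_pos: [0.5435, -0.1471, 0.2571]
eef_rot: [[-0.017, -0.0, -1.0], [1.0, 0.002, -0.017], [0.002, -1.0, 0.0]]
force: [-2.2, 2.4, 8.1]
grip_width: 0.271
```

```bash
python3 m.py | tail -3
python3 - <<'E'
from h import *
d(.5434,-.1468,.257)
E
```

```text
ptr 243 329.72 -109.41 [ 0.  0. 20. 32.  4.  0.  0.  0.]
ptr 244 329.8 -109.5 [ 0.  0. 24. 38. 10.  0.  0.  0.]
red [329.95 329.97 330.16 330.25 330.1 ] -109.98
delta [0.3 0.1 0.1] turn 0.14 | tcp [ 0.5435 -0.1471  0.2571] F [-2.   2.3  9.7] t 10.4667 w 23.9 tilt [-1.0e-04  2.2e-03 -1.0e+00] rows 0.00675413864862915
```

Request:
play_rows(deltas=[[-1.0,0,0,0,15],[-1.0,0,0,0,15],[-1.0,0,0,0,15]])

```text
clock: 10.72
tcp_pos: [0.5435, -0.1476, 0.2571]
eef_rot: [[-0.018, -0.0, -1.0], [1.0, 0.003, -0.018], [0.003, -1.0, 0.0]]
force: [-1.8, 4.3, 8.5]
grip_width: 0.267
```

```bash
python3 m.py | tail -3
python3 - <<'E'
from h import *
d(.5434,-.1468,.257)
E
```

```text
ptr 243 330.04 -110.26 [ 0.  0. 14. 36. 17.  0.  0.  0.]
ptr 244 330.29 -110.77 [ 0.  0. 16. 36. 18.  4.  0.  4.]
red [330.14 329.95 330.14 330.24 330.1 ] -110.05
delta [0.7 0.1 0.1] turn 0.17 | tcp [ 0.5435 -0.1475  0.2571] F [-2.5  4.2  9.9] t 10.7667 w 23.8 tilt [-3.0e-04  2.9e-03 -1.0e+00] rows 0.018041572524047
```

Request:
play_rows(deltas=[[0,0,0,0,50],[0,0,0,0,50],[0,0,0,0,50],[0,0,0,0,50],[0,-35,0,0,50],[0,-70,0,0,50],[0,-95,0,0,30],[-40,-95,63,0,0],[-40,-95,63,0,0],[-40,-95,63,0,0]])

```text
clock: 11.6
tcp_pos: [0.4757, -0.1947, 0.3518]
eef_rot: [[-0.009, -0.003, -1.0], [1.0, -0.001, -0.009], [-0.001, -1.0, 0.003]]
force: [-1.0, -0.2, 0.0]
grip_width: 0.305
```

Request:
play_rows(deltas=[[0,0,0,0,0],[0,0,0,0,0]])

```text
clock: 11.77
tcp_pos: [0.4812, -0.1903, 0.3517]
eef_rot: [[-0.016, 0.0, -1.0], [1.0, 0.0, -0.016], [0.0, -1.0, -0.0]]
force: [0.4, 0.3, -0.2]
grip_width: 0.151
```

```bash
python3 m.py | tail -3
python3 - <<'E'
from h import *
d(.4804,-.1874,.352)
snap('side','s6.png',(250,180,400,330),4)
E
```

```text
ptr 243 330.17 -110.59 [ 0.  0. 16. 54. 22.  5.  0.  0.]
ptr 244 330.31 -110.8 [ 0.  0. 17. 52. 23.  6.  0.  4.]
red [330.4  330.31 330.34 330.42 330.36] -110.7
delta [ 2.5 -0.5  1.2] turn 0.13 | tcp [ 0.4816 -0.1899  0.3515] F [ 0.2  0.1 -0. ] t 11.8167 w 9.5 tilt [ 3.e-04  3.e-04 -1.e+00] rows 0.0674711300463428
```

View pics/s6.png

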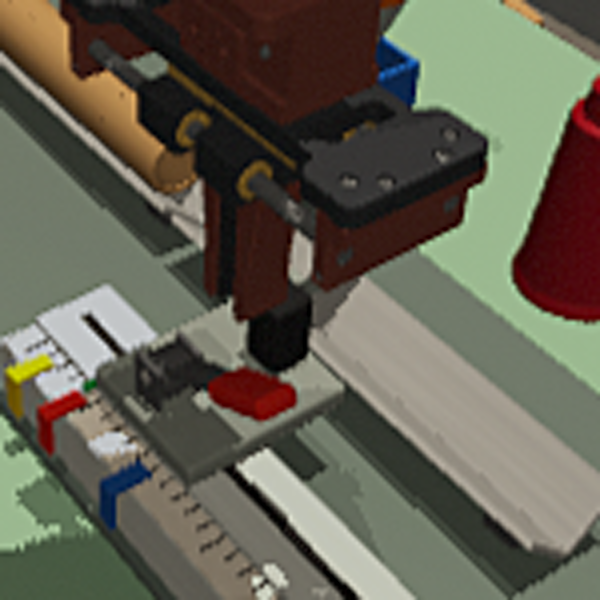

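Request:
play_rows(deltas=[[2.5,0,0.5,0,0],[2.5,15,0.5,0,0],[2.5,30,0.5,0,0],[2.5,38,0.5,0,0],[2.5,45,0.5,0,0],[2.5,52,0.5,0,0],[2.5,58,0.5,0,0],[2.5,64,0.5,0,0],[2.5,68,0.5,0,0],[2.5,68,0.5,0,0]])

```text
clock: 12.7
tcp_pos: [0.4803, -0.1881, 0.2831]
eef_rot: [[-0.016, -0.0, -1.0], [1.0, 0.0, -0.016], [0.0, -1.0, 0.0]]
force: [0.2, -0.2, -0.0]
grip_width: 0.005
```

```bash
python3 m.py | tail -3
python3 - <<'E'
from h import *
d(.4804,-.1874,.276)
E
```

```text
ptr 243 330.18 -110.6 [ 0.  0. 17. 54. 23.  6.  0.  0.]
ptr 244 330.18 -110.48 [ 0.  0. 19. 51. 24.  6.  0.  0.]
red [330.39 330.36 330.38 330.44 330.39] -110.78
delta [ 0.5  7.2 -0.3] turn 0.06 | tcp [ 0.4802 -0.1879  0.2832] F [ 0.1  0.5 -1.1] t 12.75 w 0.6 tilt [-1.e-03  6.e-04 -1.e+00] rows 0.17377798156972002
```

```bash
cat > lev.py <<'E'
from h import *
import sys
def lev(im,f):
    im=im.astype(float);W=im[...,2]-np.maximum(im[...,0],im[...,1]); k,l,st,c=cv2.connectedComponentsWithStats((W>60).astype(np.uint8))
    for i in range(1,k):
        if st[i,4]>40 and 255<c[i][0]<340 and 262<c[i][1]<310: print(f,st[i],c[i].round(1))
if __name__=='__main__':
    for f in('raw_s4','raw_s5','raw_s6'): lev(cv2.imread(f'pics/{f}.png'),f)
    im=imaging.snapshot('side')[:,:,::-1]; cv2.imwrite('pics/raw_now.png',im); lev(im,'now')
E
python3 lev.py
```

```text
raw_s4 [302 272  23  14 203] [313.3 278.1]
raw_s4 [260 278  12  15  72] [263.9 283.1]
raw_s5 [302 272  23  14 205] [313.3 278.1]
raw_s5 [260 278  12  16  73] [263.9 283.2]
raw_s6 [302 272  22  13 188] [312.6 277.9]
raw_s6 [260 278  12  16  73] [263.8 283.3]
now [260 278  12  16  72] [263.9 283.3]
now [304 283  23  18 220] [315.7 291.4]
```

Request:
play_rows(deltas=[[0,3,0,0,0],[0,6,0,0,0],[0,8,0,0,0],[0,9,0,0,0],[0,9,0,0,0]])

```text
clock: 13.22
tcp_pos: [0.4803, -0.1889, 0.275]
eef_rot: [[-0.015, 0.001, -1.0], [1.0, -0.001, -0.015], [-0.001, -1.0, -0.001]]
force: [-1.5, -2.4, 6.0]
grip_width: 0.007
```

```bash
python3 m.py | tail -3; python3 lev.py|tail -1
python3 - <<'E'
from h import *
from m import ex,ey
d(.4804,-.1874,.276)
for dy,z in((-90,.13),(-105,.094)):
    p=ex*.477+ey*(-.1105+dy/1000);p[2]=z;print(proj('side',p))
E
```

```text
ptr 243 330.18 -110.61 [ 0.  0. 16. 54. 24.  6.  0.  0.]
ptr 244 330.19 -110.51 [ 0.  0. 17. 52. 24.  6.  0.  0.]
red [330.36 330.31 330.34 330.42 330.35] -110.68
now [304 287  23  20 229] [315.7 295.8]
delta [ 1.5 -1.  -0.1] turn 0.02 | tcp [ 0.4803 -0.1889  0.275 ] F [-0.  -2.9  4.7] t 13.3167 w 0.3 tilt [ 7.e-04 -1.e-03 -1.e+00] rows 0.043218580010007855
[310.04662144 272.88204752]
[314.46026513 292.60275447]
```

Request:
play_rows(deltas=[[0,2,0,0,0],[0,4,0,0,0],[0,4,0,0,0],[0,4,0,0,0]])

```text
clock: 13.65
tcp_pos: [0.4804, -0.1893, 0.274]
eef_rot: [[-0.015, 0.002, -1.0], [1.0, 0.001, -0.015], [0.001, -1.0, -0.002]]
force: [-12.5, 1.9, 39.5]
grip_width: 0.002
```

```bash
python3 m.py | tail -3; python3 lev.py|tail -1
python3 - <<'E'
from h import *
d(.4804,-.1874,.276)
E
```

```text
ptr 243 330.19 -110.62 [ 0.  0. 16. 53. 22.  6.  0.  0.]
ptr 244 330.2 -110.52 [ 0.  0. 17. 52. 24.  6.  0.  0.]
red [330.35 330.31 330.33 330.42 330.36] -110.68
now [304 287  23  20 228] [315.7 295.9]
delta [ 1.9 -2.  -0.1] turn -0.02 | tcp [ 0.4803 -0.1893  0.274 ] F [-11.8   2.   39.9] t 13.75 w 0.3 tilt [ 1.8e-03  5.0e-04 -1.0e+00] rows 0.06561912707576507
```

Request:
play_rows(deltas=[[0,-20,0,0,0],[0,-55,0,0,0],[0,-95,0,0,0],[0,-132,0,0,0],[436,-132,-119,0,0],[436,-132,-119,0,0],[436,-132,-119,0,0],[436,-132,-119,0,0],[436,-132,-119,0,0],[436,-132,-119,0,0]])

```text
clock: 14.58
tcp_pos: [0.5421, 0.0564, 0.4025]
eef_rot: [[-0.016, -0.0, -1.0], [1.0, 0.001, -0.016], [0.001, -1.0, 0.0]]
force: [0.9, -0.1, 0.0]
grip_width: 0.004
```

Run:
```python
from h import *
d(.5929,.249,.39)
```

```text
delta [191.8  12.6 -53.9] turn 0.08 | tcp [0.5421 0.0564 0.4025] F [ 0.9 -0.1  0. ] t 14.5833 w 0.3 tilt [-3.e-04  6.e-04 -1.e+00] rows 4.786597086158624
```

Request:
play_rows(deltas=[[192,0,-54,0,0],[192,0,-54,0,0],[192,0,-54,0,0],[192,0,-54,0,0],[192,0,-54,0,0],[192,0,-54,0,0],[192,40,-54,0,0],[192,80,-54,0,0],[192,100,-54,0,0],[192,100,-54,0,0]])

```text
clock: 15.42
tcp_pos: [0.5908, 0.2462, 0.297]
eef_rot: [[-0.017, -0.009, -1.0], [1.0, -0.004, -0.016], [-0.004, -1.0, 0.009]]
force: [-1.1, 0.1, -1.0]
grip_width: 0.006
```

```bash
python3 lev.py | tail -1; python3 m.py|tail -3
python3 - <<'E'
from h import *
from m import ex,ey
d(.5929,.249,.228)
T=imaging.snapshot('top')[:,:,::-1]; cv2.imwrite('pics/raw_t7.png',T)
t0=cv2.imread('pics/raw_t0.png')
for im in(t0,T):
    r=im[187:197].astype(float).mean(0); o=r[:,2]-r[:,0]; idx=np.where(o>60)[0]; idx=idx[(idx>190)&(idx<400)]; print(idx.min() if len(idx) else None,idx.max() if len(idx) else None,o[200:212].astype(int),o[278:288].astype(int))
for u in(205.5,282.5):
  for z in(.054,.076): p=at('top',u,192,z);print(u,z,(p@ex*1000).round(1),(p@ey*1000).round(1))
tip=np.array(sense()['tcp_pos'])+[0,0,-.182]; print(proj('top',tip),(tip@ex*1000).round(1),(tip@ey*1000).round(1))
E
```

```text
now [304 284  23  21 267] [315.  294.1]
ptr 243 330.17 -110.57 [  0.   0.  24. 102.  39.   7.   0.   0.]
ptr 244 330.16 -110.43 [ 0.  0. 26. 94. 40.  6.  0.  0.]
red [330.09 330.04 330.05 330.09 330.09] -109.94
delta [ 2.2 74.4  0.1] turn 0.06 | tcp [0.5931 0.2468 0.3024] F [ 0.7 -0.2  1.6] t 15.5167 w 0.4 tilt [-1.3e-03 -6.0e-04 -1.0e+00] rows 1.7845172437215435
206 282 [10 10 10 10  9 17 72 81 79 78 78 78] [73 73 73 75 68 16  9 10 10 10]
228 282 [ 5  5  5  5  4  9 29 32 32 32 31 30] [81 81 81 84 77 17 10 11 11 12]
205.5 0.054 600.7 212.4
205.5 0.076 595.3 209.0
282.5 0.054 595.7 9.1
282.5 0.076 590.3 9.7
[190.94064133 187.08684442] 597.3 238.1
```

Request:
play_rows(deltas=[[1,30,0,0,0],[1,60,0,0,0],[1,72,0,0,0],[1,73,0,0,0],[1,73,0,0,0]])

```text
clock: 15.98
tcp_pos: [0.5937, 0.248, 0.2308]
eef_rot: [[-0.016, 0.001, -1.0], [1.0, 0.0, -0.016], [0.0, -1.0, -0.001]]
force: [0.4, 0.5, 0.4]
grip_width: 0.004
```

Run:
```python
from h import *
from m import ex,ey
d(.5929,.249,.228); p=np.array(sense()['tcp_pos']); print(p@ex,p@ey)
```

```text
delta [1.  2.8 0.8] turn 0.06 | tcp [0.5937 0.248  0.2308] F [0.4 0.5 0.4] t 15.9833 w 0.3 tilt [ 9.e-04  5.e-04 -1.e+00] rows 0.07398051398526204
0.5973676587804785 0.23918314337155527
```

Request:
play_rows(deltas=[[-8,0,0,0,0],[-15,0,0,0,0],[-24,0,0,0,0],[-36,0,0,0,0],[-49,0,0,0,0],[-62,0,0,0,0],[-74,0,0,0,0],[-84,0,0,0,0],[-92,0,0,0,0],[-98,0,0,0,0]])

```text
clock: 16.82
tcp_pos: [0.5948, 0.1486, 0.2296]
eef_rot: [[-0.015, -0.0, -1.0], [1.0, -0.0, -0.015], [-0.0, -1.0, 0.0]]
force: [0.5, 2.3, 2.1]
grip_width: 0.007
```

Request:
play_rows(deltas=[[-5,0,0,0,0],[-10,0,0,0,0],[-15,0,0,0,0],[-18,0,0,0,0],[-20,0,0,0,0],[-20,0,0,0,0]])

```text
clock: 17.32
tcp_pos: [0.595, 0.1295, 0.2295]
eef_rot: [[-0.016, -0.0, -1.0], [1.0, -0.0, -0.016], [-0.0, -1.0, 0.0]]
force: [0.8, 0.0, 0.7]
grip_width: 0.006
```

```bash
cat > core.py <<'E'
from h import *
from m import ex,ey,meas
s=sense();p=np.array(s['tcp_pos']);print('tool',(p@ex*1000).round(1),(p@ey*1000).round(1),'F',np.round(s['force'],1),s['clock'])
T=imaging.snapshot('top')[:,:,::-1];cv2.imwrite('pics/raw_t8.png',T)
r=T[187:199].astype(float).mean(0);o=r[:,2]-r[:,0];idx=np.where(o>55)[0];idx=idx[(idx>190)&(idx<400)]
for u in(idx.min()-.5,idx.max()+.5): print('core edge',u,(at('top',u,193,.076)@ey*1000).round(1))
meas(T)
E
python3 core.py
```

```text
tool 596.9 120.6 F [0.8 0.  0.7] 17.3167
core edge 274.5 30.5
core edge 320.5 -89.0
ptr 243 330.17 -110.58 [ 0.  0. 22. 97. 38.  6.  0.  0.]
ptr 244 330.16 -110.43 [ 0.  0. 26. 89. 38.  6.  0.  0.]
red [330.09 330.03 330.05 330.09 330.09] -109.94
```

Request:
play_rows(deltas=[[-3,0,0,0,0],[-6,0,0,0,0],[-9,0,0,0,0],[-12,0,0,0,0],[-14,0,0,0,0],[-15,0,0,0,0],[-16,0,0,0,0],[-16,0,0,0,0]])

```text
clock: 18.03
tcp_pos: [0.5953, 0.1136, 0.2296]
eef_rot: [[-0.016, -0.0, -1.0], [1.0, -0.0, -0.016], [-0.0, -1.0, 0.0]]
force: [0.5, -0.3, -0.5]
grip_width: 0.007
```

```bash
python3 core.py
```

```text
tool 596.9 104.7 F [ 0.5 -0.3 -0.5] 18.0333
core edge 280.5 14.9
core edge 326.5 -104.6
ptr 243 330.15 -110.52 [ 0.  0. 24. 97. 38.  5.  0.  0.]
ptr 244 330.16 -110.42 [ 0.  0. 25. 89. 37.  6.  0.  0.]
red [330.09 330.04 330.04 330.09 330.09] -109.94
```

Front is at about -105, the stop at -110.5. I'll creep the rest in small steps and watch the force.

Request:
play_rows(deltas=[[-1,0,0,0,0],[-2,0,0,0,0],[-3,0,0,0,0],[-3,0,0,0,0]])

```text
clock: 18.42
tcp_pos: [0.5954, 0.1108, 0.2296]
eef_rot: [[-0.016, -0.0, -1.0], [1.0, -0.0, -0.016], [-0.0, -1.0, 0.0]]
force: [0.1, 0.8, 0.3]
grip_width: 0.006
```

Request:
play_rows(deltas=[[-1,0,0,0,0],[-2,0,0,0,0],[-2,0,0,0,0]])

```text
clock: 18.67
tcp_pos: [0.5954, 0.1087, 0.2296]
eef_rot: [[-0.016, -0.0, -1.0], [1.0, -0.0, -0.016], [-0.0, -1.0, 0.0]]
force: [-0.5, 0.6, -1.0]
grip_width: 0.005
```

```bash
python3 core.py
```

```text
tool 597.0 99.8 F [-0.5  0.6 -1. ] 18.6667
core edge 282.5 9.7
core edge 327.5 -107.2
ptr 243 330.16 -110.56 [ 0.  0. 22. 97. 37.  6.  0.  0.]
ptr 244 330.16 -110.43 [ 0.  0. 25. 88. 37.  6.  0.  0.]
red [330.09 330.04 330.04 330.09 330.1 ] -109.95
```

Request:
play_rows(deltas=[[-1,0,0,0,0],[-1.5,0,0,0,0],[-1.5,0,0,0,0]])

```text
clock: 18.97
tcp_pos: [0.5954, 0.1083, 0.2297]
eef_rot: [[-0.017, 0.0, -1.0], [1.0, 0.001, -0.017], [0.001, -1.0, -0.0]]
force: [0.1, 3.4, -0.3]
grip_width: 0.005
```

Request:
play_rows(deltas=[[-0.7,0,0,0,0],[-1.2,0,0,0,0],[-1.2,0,0,0,0]])

```text
clock: 19.22
tcp_pos: [0.5954, 0.108, 0.2298]
eef_rot: [[-0.017, 0.0, -1.0], [1.0, 0.002, -0.017], [0.002, -1.0, -0.0]]
force: [-0.1, 6.2, -0.0]
grip_width: 0.003
```

```bash
python3 core.py
```

```text
tool 597.0 99.1 F [-0.1  6.2 -0. ] 19.2167
core edge 283.5 7.1
core edge 327.5 -107.2
ptr 243 330.15 -110.53 [ 0.  0. 23. 96. 36.  6.  0.  0.]
ptr 244 330.17 -110.44 [ 0.  0. 26. 89. 38.  8.  0.  0.]
red [330.09 330.04 330.05 330.09 330.09] -109.94
```

Request:
play_rows(deltas=[[10,0,0,0,0],[30,0,0,0,0],[60,0,0,0,0],[60,-35,0,0,0],[60,-75,0,0,0],[60,-115,0,0,0],[90,-150,0,0,0],[130,-150,0,0,0],[130,-150,0,0,0],[130,-150,0,0,0]])

```text
clock: 20.1
tcp_pos: [0.5926, 0.2396, 0.3801]
eef_rot: [[-0.021, 0.001, -1.0], [1.0, 0.001, -0.021], [0.001, -1.0, -0.001]]
force: [-0.1, -1.2, -0.4]
grip_width: 0.004
```

```bash
python3 core.py; python3 lev.py | tail -1
python3 - <<'E'
import cv2,numpy as np
a=cv2.imread('pics/raw_t8.png')[150:270,170:430];b=cv2.imread('pics/raw_now.png')[190:340,235:435]
a=cv2.resize(a,None,fx=2.3,fy=2.3,interpolation=3);b=cv2.resize(b,None,fx=2,fy=2,interpolation=3)
o=np.zeros((a.shape[0]+b.shape[0],max(a.shape[1],b.shape[1]),3),np.uint8);o[:a.shape[0],:a.shape[1]]=a;o[a.shape[0]:,:b.shape[1]]=b
cv2.imwrite('pics/fin.png',o)
E
```

```text
tool 596.1 230.7 F [-0.1 -1.2 -0.4] 20.1
core edge 251.5 90.1
core edge 327.5 -107.2
ptr 243 330.16 -110.54 [  0.   0.  23. 100.  38.   6.   0.   0.]
ptr 244 330.16 -110.44 [ 0.  0. 26. 92. 39.  7.  0.  0.]
red [330.09 330.03 330.04 330.09 330.1 ] -109.94
now [304 284  23  21 266] [315. 294.]
```

View pics/fin.png

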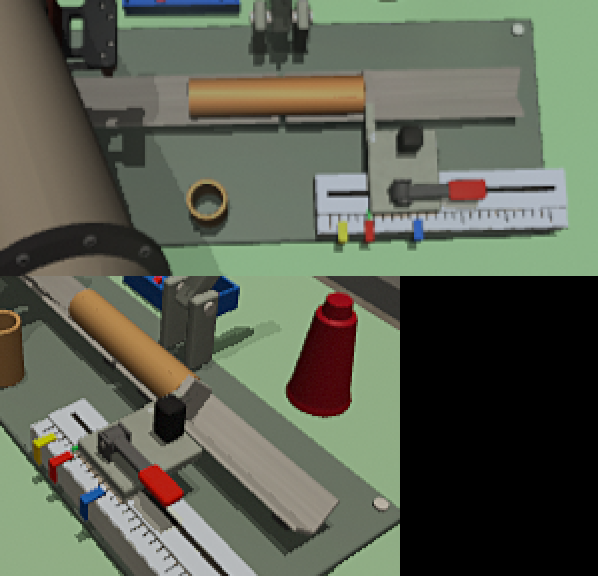

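The final picture shows the core against the stop plate, the lever level, the pointer at the red tab, and the cone, cut core and tray still standing where they were. Nothing touches the robot, so I'm handing in.

```bash
python3 -c "
from plant import job
print(job.finish_job())"
```

```text
the job is handed in; nothing more can be done
None
```

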